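# Hang a second label roll on the holder's arm behind the spring latch

### The job

Take the spare label roll out of the wooden cradle and hang it on the arm of the label-roll holder, next to the part-used roll that already hangs there: slide it over the spring latch and press both rolls home against the sprung flange until the latch springs up behind them and holds them, squeezed together, when you let go. Feel your way gently, because a roll that is pushed too hard telescopes, and keep the first roll on the arm and the bottles standing.

Things in the scene. Friction and masses are not known exactly. Their poses are not given: they have to be found in the camera images.
- roll_new: Spare label roll, white, like a thick ring: 58 mm outside diameter, 26 mm hole, 40 mm wide, about 0.11 kg. Origin at the middle of the hole, its x axis along the hole. It starts in the cradle with the hole level, origin 45 mm above the table; best gripped from above across its diameter. Forcing it against the holder with over 20 N damages it.
- roll_old: Part-used label roll of the same kind: 48 mm outside diameter, 26 mm hole, 40 mm wide, about 0.07 kg. Hangs loosely on the arm, 3 to 36 mm short of the flange, and slides on when pushed. Origin at the middle of the hole, x along the hole, away from the arm's tip. More than 15 N (in any direction) between the rolls, or on this one, pushes its windings out (telescopes it).
- holder: Label-roll holder, fixed: grey base plate 120 x 100 x 10 mm, 25 mm round post, clamp head 36 x 36 x 48 mm holding a round steel arm, 19 mm diameter, that runs level from the post along the holder's -x, roughly towards the robot. Origin on the table on the post's axis. A roll hanging free has the middle of its hole 3.5 mm below the arm's axis. The tip is a blunt round nose.
- holder_axis (a point): Where the arm's axis meets the post's, 170 mm above the table; axes as the holder's. From here along -x, nominally: flange face 55 mm, latch's free end 133 mm, tip 177 mm. The arm is clamped farther in or out than that, by up to 10 mm, the same for all its parts, and this is not measured: only the push tells when the rolls are home, and a light tug back whether the latch holds.
- holder_clamp (a point): Middle of the thumb knob on the clamp head's left (leave it). Flange: 48 mm black disc on the arm, pressed out by a brake spring, gives way from 2 N at 2.5 N per mm. Latch: in the arm's top, 30 mm long, hinged at the tip end, ramp rising to 8 mm at its free end towards the post; the roll's hole presses it down (2 to 4 N); it springs up behind the spare roll at a push of about 10 N.
- cradle: Small wooden cradle, fixed, two dowels along its x axis with end blocks, 78 x 40 x 22 mm, origin on the table under its middle. The spare roll lies in it along its x axis.
- oil_bottle: Clear sample bottle with black cap, 50 x 50 x 102 mm, standing on the table; origin under its middle. Bystander, loose.
- spray_bottle: Amber spray bottle, 44 mm diameter, 150 mm high, standing on the table; origin under its middle. Bystander, loose.
Mind the look-alikes: they are no part of the job. What is shaped like the roll_new but green is not meant.

How it is judged:
On the way, in this order (a step that is already met when the one before it is completed fails the run):
1. the spare roll is lifted out of the cradle (height (world z) of roll_new above 0.1 m), for 0.1 s.
2. its hole is over the arm's tip, in line behind the first roll (y of roll_new in the frame of holder between -0.008 and 0.008 m and z of roll_new in the frame of holder between 0.155 and 0.182 m and x of roll_new in the frame of roll_old between -0.075 and -0.038 m and angle between the x axis of roll_new and the x axis of holder, either way round below 0.15 rad), for 0.1 s.
At the end, for the whole second after the job is handed in: both rolls hang on the arm at rest, face to face (middles 38 to 42 mm apart along the hole, the spare one on the tip's side), and are held squeezed together by flange spring and latch with more than 3 N (y of roll_new in the frame of holder between -0.008 and 0.008 m and x of roll_new in the frame of roll_old between -0.042 and -0.038 m and contact force between roll_new and roll_old above 3 N and angle between the x axis of roll_new and the x axis of holder, either way round below 0.1 rad and z of roll_new in the frame of holder between 0.161 and 0.172 m and z of roll_old in the frame of holder between 0.161 and 0.172 m and linear speed of each of roll_new, roll_old below 0.03 m/s); the robot touches nothing.
It fails at once if the first roll is pressed or hit with more than 15 N (it telescopes) (contact force between roll_old and roll_new above 15 N or contact force between roll_old and the fingers above 15 N or contact force between roll_old and the arm above 15 N).
It fails at once if the spare roll is forced against the holder with more than 20 N (contact force between roll_new and holder above 20 N).
It fails at once if the first roll comes off the arm (z of roll_old in the frame of holder below 0.15 m).
It fails at once if a bottle is knocked over (angle between any of oil_bottle, spray_bottle's own z axis and vertical above 0.5 rad).
It also fails if it takes over 50 s, if anything falls off the work surface, if the arm or the gripper's body presses on something with over 40 N, if the wrist force passes 120 N, or if a joint passes its speed limit or range.

### The arm

A 6-joint arm with a two-finger parallel gripper is mounted at the origin on a cart in front of the work surface, level with it; the furniture and walls round the work are solid. World frame = base frame: x ahead of the robot, y to its left, z up, the work surface at z = 0. Lengths are in m, angles in rad, forces in N, time in s.
With the tool pointing down it reaches from about 0.35 to 0.775 m from the base axis. Payload 5.5 kg.
Tool frame: the origin (TCP) lies midway between the tips of the shut fingers; the grasp point (between the pads) lies 19 mm behind it; z points along the fingers, y is the line along which they close (so a half turn about z gives the same grasp; the last joint's range is limited). The gripper opens to 85 mm and grips with 20 to 120 N. Pads are 22 mm wide; open, the fingers measure 114 mm over their backs; the gripper's body (76 mm by 85 mm) begins 54 mm behind the grasp point. The pads swing forward as they close: fully open they stand 13 mm farther back than shut.
Start: joints at [-1.382, 0.313, 0.046, 1.304, 0, 1.431], TCP at [0.186, -0.544, 0.231] pointing down, gripper open.
Joint ranges: [-2.76, 2.76], [-0.86, 1.69], [-1.03, 1.26], [-2.2, 2.34], [-1.47, 1.5], [-3.14, 3.14]. Speed limits (rad/s): [2.57, 2.57, 3.14, 3.14, 3.14, 3.14].

### API

Orientations are given as a unit quaternion [w, x, y, z].
In Python, from workcell import env gives the robot as it stands.
- The arm moves only by the tool move_arm, never from a script. Its argument "targets" is a list of rows, each a list of 3 entries, a list of its own where there are three numbers: the shift along the tool's x, y, z in mm, then the turn, a rotation vector about the tool's x, y, z in units of 10 degrees (1.0 is 10 degrees), then the closure, from -1 (fully open) to 1 (shut). In form: [[[dx, dy, dz], [ax, ay, az], gripper], ...]. A call has 1 to 5 rows; each row is the pose to reach, as a shift and turn from the pose commanded when the call began, along the tool's axes at that moment; what a row does not reach only later rows make up. A row lasts 1/8 s, in which the tool goes at most 62.5 mm and 10.7 degrees, less where a joint would pass 70% of its speed; a pose out of reach is approached as far as the arm can. A call with a gripper value outside its range is refused whole. The fingers move at their own pace and stop on an object; "squeeze" is the grip in N (left out, the last holds). Time passes only in rows, so rows that repeat a pose let the fingers close. It gives the time, the measured TCP pose, the force, the opening and the grip force at its end, in the units of the state.
- env.get_state(): the state, without advancing time (a new reading comes with each control period).
- env.read_camera(name): name is "scene" or "top" or "wrist"; returns a dict with "pixels" (420x560x3 uint8, red, green, blue), "fovy" (degrees; the focal length in pixels is half the picture's height over the tangent of half this angle, whatever the lens; pixels are square), "cx", "cy" (the principal point, pixels), "extrinsics" (4x4, takes a point from world to camera coordinates); the wrist camera has in their place "mount" (4x4, takes a point from camera to tool coordinates, whose origin is the TCP and whose axes are the flange's). Camera axes: x right, y up, looking along -z (the intrinsics and any distortion apply to the point x, -y, -z); pixel columns grow to the right and rows downward; lengths in m; the calibration is good to about 2 mm. A picture is of the moment at which its call begins: read the wrist's pose just before it. There is no depth.
- env.hand_in(): hands the job in; it is judged then, once.
Trained networks look in a picture, given as the dict that the camera call returned (one of the last four; its "shot" number tells which), for a name from the list of things; names that differ only in an ending like _2 or _b are one class to them, and where a whole thing is asked for, a point or a joint stands for the part that bears it (a point fixed in the world has none). Each returns a list of dicts, best first, with "confidence" (0 to 1); they miss things now and then, are a little off and sometimes report something else, mostly with a low value. They report only what shows in the picture. A call takes as long as a camera call. They do not tell look-alikes from the thing itself.
- env.spot_in(thing, picture): "centre" ([x, y, z] in m, in world coordinates, good to about 4 mm: the middle of the surface that is visible of it).
- env.regions_of(thing, picture): "mask" (420x560 bool, what is visible of it).
- env.landmark_of(thing, picture): "centre" ([x, y, z] in m, in world coordinates, good to about 4 mm: a listed point, or the origin of a listed thing).
The state is a dict: "clock": time; "joint_pos": joint angles; "qvel": joint speeds; "tau": joint torques, N m; "tcp_pos": TCP position; "orientation": TCP orientation; "wrist_force": force on the tool from outside, world axes, zero at the start; "ft_torque": the same for the moment, N m; "finger_gap": finger opening in m; "grip_force": force on a finger pad.
Only numpy, scipy, OpenCV 4.12 (cv2) and the standard library are available. Lean on these libraries where they do the work, as an engineer would, in place of code of your own. Each camera call takes 0.05 s, during which the arm holds its last target. There are 200 camera calls.

## Working session

There is one attempt and no reset: what is moved stays moved. The work goes in short steps, Python scripts to look and compute and a tool call to move; the robot and the scene stay as the last step left them, time stands still between calls to the robot, and variables do not carry over. Pictures are saved under pics/ and viewed, at most 10 in all, crops included, and the job is handed in when it is done.

Besides the shell and the picture viewer there is one more tool, called after "Request:" as name(argument=value, ...) on one line, values as JSON. move_arm: Moves the arm, as the interface text tells. Its arguments: {"type":"object","properties":{"targets":{"type":"array","items":{"type":"array"}},"squeeze":{"type":"number"}},"required":["targets"]}

```bash
mkdir -p pics; ls
cat > h.py <<'E'
import numpy as np, cv2
from workcell import env
from scipy.spatial.transform import Rotation as R
def save(p,n): cv2.imwrite('pics/'+n+'.png',p['pixels'][:,:,::-1])
def Rt(s): q=s['orientation']; return R.from_quat([q[1],q[2],q[3],q[0]]).as_matrix()
def proj(p,X):
    E=np.array(p['extrinsics']); c=(E[:3,:3]@np.array(X).T).T+E[:3,3]
    f=210/np.tan(np.radians(p['fovy'])/2)
    return np.c_[p['cx']+f*c[:,0]/-c[:,2], p['cy']-f*c[:,1]/-c[:,2]]
def ray(p,uv):
    E=np.array(p['extrinsics']); f=210/np.tan(np.radians(p['fovy'])/2)
    d=np.array([(uv[0]-p['cx'])/f,-(uv[1]-p['cy'])/f,-1]); Ri=E[:3,:3].T
    return -Ri@E[:3,3], Ri@d
E
python3 - <<'E'
from h import *
s=env.get_state(); print(s)
np.set_printoptions(precision=4,suppress=True)
P=[]
for c in ['scene','top']:
    p=env.read_camera(c); save(p,c); P.append(p['pixels'])
    print(c,{k:v for k,v in p.items() if k!='pixels'})
    for t in ['roll_new','roll_old','holder','holder_axis','holder_clamp','cradle','oil_bottle','spray_bottle']:
        print(t,[(np.round(d['centre'],4),round(d['confidence'],2)) for d in env.landmark_of(t,p)][:3])
E
```

```text
pics
{'clock': 0.0, 'joint_pos': array([-1.38162233e+00,  3.14012231e-01,  4.49751817e-02,  1.30361406e+00,
        4.14350401e-06,  1.43117351e+00]), 'qvel': array([-0.00055384, -0.0004341 ,  0.00059429,  0.00053509, -0.00043183,
       -0.0013292 ]), 'tau': array([ 9.01628084e-06, -4.80629182e+01,  2.98530918e+01,  1.94419204e-02,
       -7.85575253e-05, -3.06410449e-06]), 'tcp_pos': array([ 0.18555123, -0.54369044,  0.2304006 ]), 'orientation': array([-9.27157418e-04,  9.86516566e-01,  1.63658805e-01, -2.09031841e-05]), 'wrist_force': array([-0.32784028, -0.68831365, -0.53175639]), 'ft_torque': array([-0.00474812,  0.00036556,  0.00107602]), 'grip_force': 0.0, 'finger_gap': 0.08528234942288249}
scene {'fovy': 47.1499491506211, 'cx': 291.8072319384046, 'cy': 197.85681736920398, 'extrinsics': array([[-0.7397, -0.6728, -0.0096,  0.6571],
       [ 0.3465, -0.3931,  0.8517, -0.1319],
       [-0.5768,  0.6268,  0.5239, -1.0166],
       [ 0.    ,  0.    ,  0.    ,  1.    ]]), 'shot': 1}
roll_new [(array([0.4453, 0.3863, 0.0265]), 0.64)]
roll_old [(array([0.5841, 0.3011, 0.1655]), 0.92)]

[... 543 characters left out ...]
],
       [ 0.9933, -0.    ,  0.1155, -0.5719],
       [-0.1155, -0.0145,  0.9932, -0.9226],
       [ 0.    ,  0.    ,  0.    ,  1.    ]]), 'shot': 2}
roll_new [(array([0.4029, 0.2723, 0.0463]), 0.89), (array([0.448 , 0.3858, 0.0302]), 0.73), (array([0.5848, 0.2931, 0.1621]), 0.58)]
roll_old [(array([0.5845, 0.2916, 0.1645]), 0.98)]
holder []
holder_axis [(array([0.6695, 0.3281, 0.1689]), 0.57)]
holder_clamp [(array([0.6521, 0.3699, 0.1689]), 0.78), (array([ 0.6743,  0.334 , -0.0029]), 0.68)]
cradle [(array([ 0.4026,  0.2727, -0.0001]), 0.7)]
oil_bottle [(array([0.5499, 0.4689, 0.0014]), 0.77)]
spray_bottle [(array([ 0.3903,  0.4788, -0.002 ]), 0.77), (array([0.6553, 0.3687, 0.1674]), 0.52)]
```

View pics/top.png

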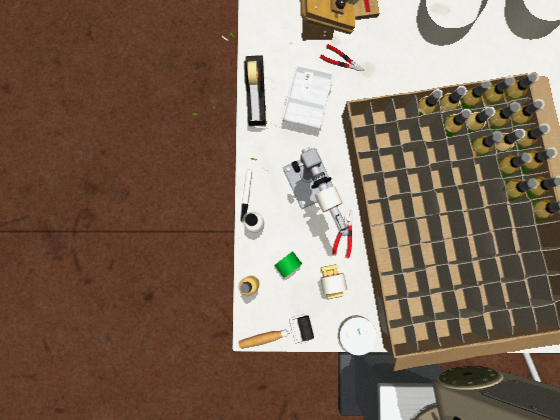

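View pics/scene.png

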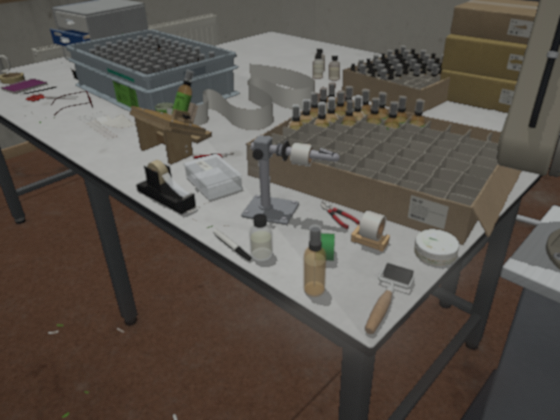

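The top view shows the holder post at about (312,160), with its arm running to the tip at about (345,228). The part-used roll is at (328,198), the spare in the cradle at (333,282) and the green look-alike at (288,265). The scene view agrees.

```bash
cat >> h.py <<'E'
def go(goal,yaw,s=None):
    """tool-frame shift (mm) and turn about tool z (10deg) for TCP goal, tool y axis (closing line) at world angle yaw, pointing down"""
    s=s or env.get_state(); M=Rt(s)
    d=M.T@(np.array(goal)-s['tcp_pos'])*1000
    best=None
    for k in (0,np.pi):
        y=np.array([np.cos(yaw+k),np.sin(yaw+k),0]); z=np.array([0,0,-1.]); T=np.c_[np.cross(y,z),y,z]
        rv=R.from_matrix(M.T@T).as_rotvec()
        if best is None or np.linalg.norm(rv)<np.linalg.norm(best): best=rv
    print('shift',np.round(d,1),'turn',np.round(np.degrees(best)/10,3))
E
python3 - <<'E'
from h import *
np.set_printoptions(precision=4,suppress=True)
for c in ['top','scene']:
    p=env.read_camera(c)
    for t in ['roll_new','cradle','roll_old','holder']:
        for d in env.regions_of(t,p)[:2]:
            m=d['mask'].astype(np.uint8); print(c,t,round(d['confidence'],2),cv2.minAreaRect(np.argwhere(m)[:,::-1].astype(np.float32)),m.sum())
    im=p['pixels']
    cr=im[120:320,240:400] if c=='top' else im[120:270,230:410]
    cv2.imwrite(f'pics/c_{c}.png',cv2.resize(cr,None,fx=3 if c=='top' else 4,fy=3 if c=='top' else 4,interpolation=cv2.INTER_CUBIC)[:,:,::-1])
M=Rt(env.get_state());print(M)
w=env.read_camera('wrist');print({k:v for k,v in w.items() if k!='pixels'})
go([.403,.272,.23],0)
E
```

```text
top roll_new 0.9 ((332.98077392578125, 283.4038391113281), (18.43491554260254, 23.730052947998047), 78.69007110595703) 426
top roll_new 0.75 ((287.4599914550781, 264.280029296875), (16.600000381469727, 22.800003051757812), 53.13010025024414) 372
top cradle 0.47 ((331.5, 281.5), (31.38643455505371, 14.314632415771484), 79.11447143554688) 167
top cradle 0.22 ((248.60003662109375, 285.7000427246094), (18.782970428466797, 22.807889938354492), 63.43495178222656) 369
top roll_old 0.89 ((328.3362121582031, 198.28451538085938), (19.958581924438477, 22.1907901763916), 66.80140686035156) 423
top holder 0.61 ((316.256103515625, 195.3048553466797), (96.17385864257812, 40.299434661865234), 65.224853515625) 2041
scene roll_new 0.65 ((369.1496276855469, 239.00155639648438), (36.71381759643555, 15.906073570251465), 13.13402271270752) 366
scene roll_new 0.61 ((327.5, 246.0), (26.0, 13.0), 90.0) 293
scene cradle 0.79 ((369.2706298828125, 238.2391815185547), (37.412166595458984, 16.697154998779297), 17.2414608001709) 393
scene roll_old 0.9 ((300.9769592285156, 153.68463134765625), (21.706077575683594, 21.20993995666504), 7.125016689300537) 413
scene roll_old 0.67 ((371.6500244140625, 225.05001831054688), (25.298219680786133, 26.246902465820312), 18.434947967529297) 611
scene holder 0.73 ((287.3058776855469, 183.12353515625), (88.50763702392578, 84.06056213378906), 12.528807640075684) 2461
[[ 0.9464  0.3229  0.    ]
 [ 0.3229 -0.9464 -0.0001]
 [-0.      0.0001 -1.    ]]
{'fovy': 68.87506606027296, 'cx': 281.0418504150838, 'cy': 211.49856060043032, 'mount': array([[ 0.0004,  0.9623,  0.2719,  0.0681],
       [ 1.    , -0.0002, -0.0008,  0.0007],
       [-0.0007,  0.2719, -0.9623, -0.1414],
       [ 0.    ,  0.    ,  0.    ,  1.    ]]), 'shot': 5}
shift [ 469.2 -702.4    1.3] turn [ 0.     0.    -7.117]
```

View pics/c_top.png

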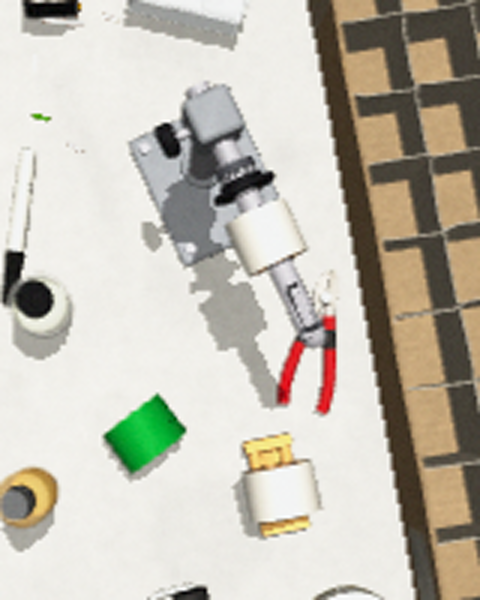

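View pics/c_scene.png

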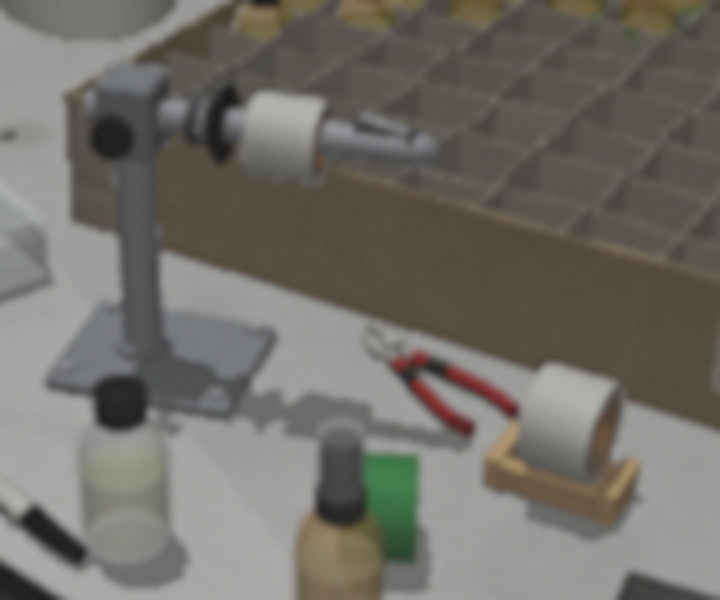

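In the crops, the arm runs from crop (228,148) to the tip near (318,335), with the latch facing up just before the tip. The cradle end blocks are at (268,440) and (283,528), so the cradle is turned by about 0.17 rad. The pliers on the table below are no obstacle.

Run:
```python
from h import *
np.set_printoptions(precision=4,suppress=True)
p=env.read_camera('top')
def at(uv,z):
    o,d=ray(p,uv); return o+d*(z-o[2])/d[2]
T=lambda a:(a[0]/3+240,a[1]/3+120)
for n,a,z in [('arm in',(228,148),.17),('tip',(318,335),.17),('roll',(265,235),.19),('cr1',(268,440),.022),('cr2',(283,528),.022),('rolln',(281,490),.074)]: print(n,at(T(a),z))
s=env.get_state()
th=np.arctan2(*(at(T((318,335)),.17)-at(T((228,148)),.17))[:2]);print(th)
yc=.168+np.pi/2
go([.35,-.2,.30],yc,s)
go([.403,.273,.20],yc,s)
```

```text
arm in [0.6499 0.3214 0.17  ]
tip [0.5149 0.2589 0.17  ]
roll [0.5833 0.2975 0.19  ]
cr1 [0.4378 0.2803 0.022 ]
cr2 [0.3665 0.2688 0.022 ]
rolln [0.4006 0.2758 0.074 ]
-2.0046507244891316
shift [ 266.7 -272.8  -68.7] turn [0.001 0.    0.921]
shift [ 469.6 -703.3   31.2] turn [0.001 0.    0.921]
```

Request:
move_arm(targets=[[[48,-35,-14],[0,0,-1],-1],[[96,-70,-28],[0,0,-2],-1],[[144,-105,-42],[0,0,-3],-1],[[192,-140,-56],[0,0,-4],-1],[[240,-175,-70],[0,0,-5],-1]])

```text
clock: 2.12
tcp_pos: [0.3571, -0.2996, 0.302]
orientation: [0.0, 0.823, 0.567, 0.0]
wrist_force: [0.8, -0.7, -0.2]
finger_gap: 0.0854
grip_force: 0.0
```

Run:
```python
from h import *
s=env.get_state(); print(s['clock'],s['tcp_pos'],s['joint_pos'])
M=Rt(s)
for g in ([.43,-.03,.3],[.42,.2,.26]): print(M.T@(np.array(g)-s['tcp_pos'])*1000)
go([.403,.273,.20],.168-np.pi/2,s)
```

```text
2.125 [ 0.35711328 -0.2995564   0.30198447] [-8.70494816e-01  8.79992989e-02 -6.39130504e-02  1.41790901e+00
  5.76882622e-05  1.06439474e+00]
[277.8421096  -27.88249902   1.84254537]
[ 489.22077385 -119.16559882   41.6728854 ]
shift [ 551.4 -161.1  101.6] turn [ 0.006 -0.     5.951]
```

Request:
move_arm(targets=[[[56,-6,0],[0,0,-1],-1],[[112,-12,0],[0,0,-2],-1],[[168,-18,0],[0,0,-3],-1],[[224,-24,0],[0,0,-4],-1],[[278,-28,0],[0,0,-5],-1]])

```text
clock: 2.75
tcp_pos: [0.4307, -0.0299, 0.3016]
orientation: [0.001, 0.506, 0.862, 0.0]
wrist_force: [0.7, -0.4, 0.6]
finger_gap: 0.0853
grip_force: 0.0
```

Run:
```python
from h import *
s=env.get_state(); print(s['clock'],s['tcp_pos'],s['joint_pos'])
M=Rt(s)
go([.403,.273,.24],.168-np.pi/2,s)
```

```text
2.75 [ 0.43074294 -0.02992018  0.30162669] [-2.55620565e-01  2.05659152e-02 -1.36802968e-01  1.41230245e+00
 -1.21262698e-04  8.06099008e-01]
shift [278.1 123.4  61.5] turn [ 1.000e-03  7.000e-03 -7.046e+00]
```

Request:
move_arm(targets=[[[55,24,12],[0,0,-1],-1],[[110,48,24],[0,0,-2],-1],[[165,72,36],[0,0,-3],-1],[[220,97,48],[0,0,-4],-1],[[278,123,61],[0,0,-5],-1]])

```text
clock: 3.38
tcp_pos: [0.4041, 0.2708, 0.2407]
orientation: [0.001, 0.094, 0.996, 0.0]
wrist_force: [1.7, -0.2, 0.9]
finger_gap: 0.0855
grip_force: 0.0
```

Request:
move_arm(targets=[[[0,0,0],[0,0,-1],-1],[[0,0,0],[0,0,-2],-1],[[0,0,0],[0,0,-2.04],-1],[[0,0,0],[0,0,-2.04],-1]])

```text
clock: 3.88
tcp_pos: [0.4045, 0.2686, 0.2408]
orientation: [0.0, -0.079, 0.997, -0.0]
wrist_force: [0.1, -0.1, -0.6]
finger_gap: 0.0853
grip_force: 0.0
```

```bash
cat >> h.py <<'E'
def wcam():
    s=env.get_state(); p=env.read_camera('wrist')
    T=np.eye(4); T[:3,:3]=Rt(s); T[:3,3]=s['tcp_pos']
    p['extrinsics']=np.linalg.inv(T@np.array(p['mount'])); return s,p
E
python3 - <<'E'
from h import *
np.set_printoptions(precision=4,suppress=True)
s,p=wcam(); print(s['clock'],s['tcp_pos'],s['joint_pos'])
save(p,'w1')
for t in ['roll_new','cradle','roll_old','holder_axis']:
    for d in env.landmark_of(t,p)[:2]: print(t,np.round(d['centre'],4),round(d['confidence'],2))
for d in env.regions_of('roll_new',p)[:1]: print(cv2.minAreaRect(np.argwhere(d['mask'])[:,::-1].astype(np.float32)),d['confidence'])
go([.402,.273,.02],.168-np.pi/2,s)
E
```

```text
3.875 [0.4045 0.2686 0.2408] [ 0.4208  0.1369 -0.1567  1.2769 -0.0001  0.2626]
roll_new [0.4444 0.389  0.03  ] 0.9
roll_new [0.4026 0.27   0.0481] 0.78
((369.6983947753906, 234.38198852539062), (49.0144157409668, 48.04099655151367), 66.37062072753906) 0.8
shift [  1.8   4.7 220.8] turn [-0.     0.001 -0.056]
```

View pics/w1.png

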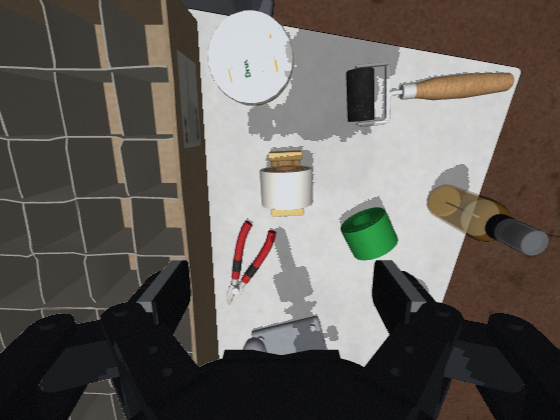

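The roll in the cradle shows at (287,187), lined up with the image's vertical. The green roll is at (369,234) and the box wall is at column 210 or less, leaving enough room for the fingers.

Run:
```python
from h import *
np.set_printoptions(precision=4,suppress=True)
s,p=wcam()
def at(uv,z):
    o,d=ray(p,uv); return o+d*(z-o[2])/d[2]
for uv,z in [((285,156),.022),((287,212),.022),((261,185),.045),((313,185),.045),((287,170),.07),((287,207),.07),((212,187),0)]: print(uv,at(uv,z))
for c in [(.4026,.27),(.402,.273)]: print(proj(p,[[*c,.045]]))
```

```text
(285, 156) [0.3693 0.2664 0.022 ]
(287, 212) [0.4357 0.2799 0.022 ]
(261, 185) [0.4031 0.2446 0.045 ]
(313, 185) [0.3938 0.3019 0.045 ]
(287, 170) [0.3786 0.2695 0.07  ]
(287, 207) [0.4171 0.2759 0.07  ]
(212, 187) [0.4245 0.182  0.    ]
[[283.5187 188.1523]]
[[286.2504 188.0537]]
```

Request:
move_arm(targets=[[[3,4.5,60],[0,0,0],-1],[[3,4.5,120],[0,0,0],-1],[[3,4.5,170],[0,0,0],-1],[[3,4.5,205],[0,0,0],-1],[[3,4.5,220],[0,0,0],-1]])

```text
clock: 4.85
tcp_pos: [0.3993, 0.272, 0.0188]
orientation: [-0.002, -0.08, 0.997, -0.001]
wrist_force: [-0.4, -0.1, 0.0]
finger_gap: 0.0856
grip_force: 0.0
```

Request:
move_arm(targets=[[[0,0,0],[0,0,0],1],[[0,0,0],[0,0,0],1],[[0,0,0],[0,0,0],1],[[0,0,0],[0,0,0],1],[[0,0,0],[0,0,0],1]], squeeze=30)

```text
clock: 5.48
tcp_pos: [0.4023, 0.2736, 0.0224]
orientation: [0.002, -0.081, 0.997, 0.001]
wrist_force: [0.3, 2.5, 6.2]
finger_gap: 0.0576
grip_force: 32.6
```

Request:
move_arm(targets=[[[0,0,-10],[0,0,0],1],[[0,0,-40],[0,0,0],1],[[0,0,-90],[0,0,0],1],[[0,0,-140],[0,0,0],1],[[0,0,-140],[0,0,0],1]], squeeze=40)

```text
clock: 6.1
tcp_pos: [0.4031, 0.2736, 0.1652]
orientation: [0.004, -0.08, 0.997, 0.001]
wrist_force: [0.6, -0.2, -1.6]
finger_gap: 0.0575
grip_force: 42.8
```

Run:
```python
from h import *
np.set_printoptions(precision=4,suppress=True)
s,p=wcam(); print(s['clock'],s['tcp_pos'],s['joint_pos'],s['wrist_force'],s['finger_gap'])
W=p['pixels']
for t in ['roll_new','roll_old','holder_axis','holder']:
    for d in env.landmark_of(t,p)[:2]: print('w',t,np.round(d['centre'],4),round(d['confidence'],2))
S=[]
for c in ['top','scene']:
    q=env.read_camera(c); S.append(q['pixels'])
    for t in ['roll_new','roll_old','holder_axis','holder_clamp','holder']:
        for d in env.landmark_of(t,q)[:2]: print(c,t,np.round(d['centre'],4),round(d['confidence'],2))
a=cv2.resize(S[0][130:280,260:400],None,fx=2.8,fy=2.8,interpolation=cv2.INTER_CUBIC)
b=cv2.resize(S[1][100:220,230:400],None,fx=2.2,fy=2.2,interpolation=cv2.INTER_CUBIC)
out=np.zeros((600,800,3),np.uint8); out[:420,:392]=a; out[:264,400:774]=b
out[270:270+315,392:392+408]=cv2.resize(W,None,fx=.75,fy=.75)[:,6:414]
cv2.imwrite('pics/m1.png',out[:,:,::-1])
```

```text
6.1 [0.4031 0.2736 0.1652] [ 0.4318  0.1701 -0.3062  1.0867 -0.0005  0.2706] [ 0.5633 -0.2353 -1.5838] 0.057461360498390374
w roll_new [0.4468 0.3872 0.0296] 0.93
w roll_new [0.4023 0.2712 0.187 ] 0.76
top roll_new [0.4472 0.3848 0.0335] 0.61
top roll_old [0.586  0.2935 0.1667] 0.69
top holder_axis [0.6676 0.3317 0.1682] 0.65
top holder_clamp [0.6532 0.3689 0.1707] 0.59
top holder [ 0.6738  0.3334 -0.0056] 0.87
scene roll_new [0.4456 0.3874 0.0241] 0.72
scene roll_new [0.3973 0.2685 0.1829] 0.69
scene roll_old [0.587  0.2983 0.167 ] 0.64
scene holder_axis [0.671  0.3289 0.1686] 0.66
scene holder_clamp [0.6571 0.3712 0.1725] 0.88
scene holder_clamp [0.5826 0.2985 0.1631] 0.44
scene holder [0.6709 0.3341 0.0006] 0.83
```

View pics/m1.png

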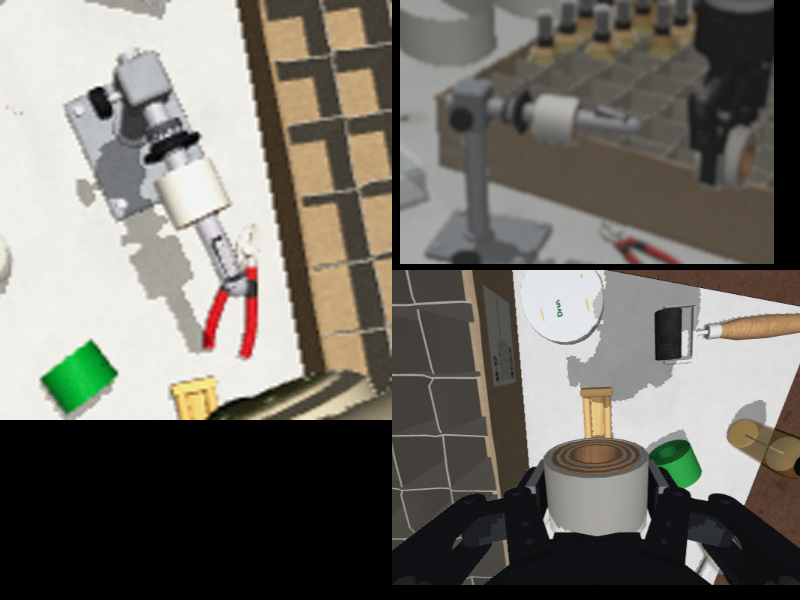

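The spare roll is held squarely: the wrist view shows it level at the bottom centre, with its hole facing the camera. The arm runs at roughly 0.39 to 0.43 rad in the top view, too coarse to insert on. I'll look at the arm from above with the wrist camera.

Request:
move_arm(targets=[[[0,0,-60],[0,0,-0.3],1],[[-30,-3,-110],[0,0,-0.6],1],[[-75,-7,-150],[0,0,-0.9],1],[[-125,-12,-180],[0,0,-1.2],1],[[-172,-16,-180],[0,0,-1.39],1]])

```text
clock: 7.58
tcp_pos: [0.5755, 0.2849, 0.3442]
orientation: [0.003, -0.201, 0.98, 0.0]
wrist_force: [0.8, -0.8, -1.0]
finger_gap: 0.0576
grip_force: 43.4
```

Request:
move_arm(targets=[[[0,0,0],[0,0,0],1],[[0,0,0],[0,0,0],1]])

```text
clock: 7.82
tcp_pos: [0.5726, 0.2844, 0.3399]
orientation: [-0.001, -0.2, 0.98, -0.0]
wrist_force: [-0.7, -0.7, -1.1]
finger_gap: 0.0574
grip_force: 43.3
```

Run:
```python
from h import *
np.set_printoptions(precision=4,suppress=True)
s,p=wcam(); print(s['clock'],s['tcp_pos'],s['joint_pos'],s['finger_gap'])
save(p,'w2'); np.save('w2.npy',dict(p),allow_pickle=True)
for t in ['roll_new','roll_old','holder_axis']:
    for d in env.landmark_of(t,p)[:2]: print('w',t,np.round(d['centre'],4),round(d['confidence'],2))
L=np.array([.671,.331,.17]);
for y in (.37,.4,.43): print(y,proj(p,[L-l*np.array([np.cos(y),np.sin(y),0]) for l in (.08,.177)]))
cv2.imwrite('pics/w2b.png',cv2.resize(p['pixels'][:,:,::-1],(800,600),interpolation=cv2.INTER_CUBIC))
```

```text
7.825 [0.5726 0.2844 0.3399] [ 0.3355  0.4604  0.5273  1.6398  0.     -0.0679] 0.05738936326178154
w roll_new [0.5706 0.2832 0.3646] 0.76
w roll_new [0.4409 0.3879 0.0252] 0.76
w roll_old [0.582  0.2978 0.166 ] 0.83
0.37 [[288.2615 221.6577]
 [292.2302 127.2423]]
0.4 [[286.0085 221.617 ]
 [286.8153 127.1366]]
0.43 [[283.7549 221.6408]
 [281.3988 127.1994]]
```

View pics/w2b.png

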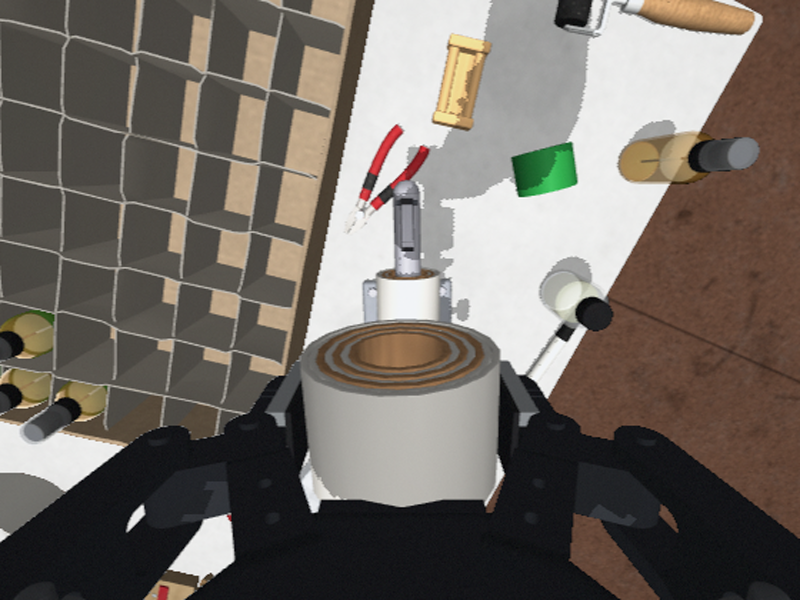

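The arm is nearly vertical in the wrist image. In 800-pixel coordinates, the tip is at about (405,181), and the arm meets the old roll at about (406.5,268). The held roll's centre is at column 401.

Run:
```python
from h import *
np.set_printoptions(precision=4,suppress=True)
p=np.load('w2.npy',allow_pickle=True).item()
def at(uv,z):
    o,d=ray(p,uv); return o+d*(z-o[2])/d[2]
a=at((405*.7,190*.7),.173); b=at((406.5*.7,262*.7),.173); nose=at((405*.7,181*.7),.17); rf=at((406*.7,275*.7),.1665)
yaw=np.arctan2(*(b-a)[1::-1]); print(a,b,'yaw',yaw,'nose',nose,'rollface',rf)
u=np.array([np.cos(.42),np.sin(.42),0]); c=(a+b)/2
for l in (.05,.1,.15): print(l, c+u*l)
post=np.array([.671,.331,.173]); n=np.array([-u[1],u[0],0]); print('post lateral',n@(post-c),'along nose-post',u@(post-nose), 'face',u@(post-rf))
# start pose: roll front face 15 mm before nose => centre 35 mm before
g=c+u*(u@(nose-c)-.037); g[2]=.17-.0226; print('goal',g)
go(g,.42-np.pi/2); 
g2=g.copy(); g2[2]+=.15; go(g2,.42-np.pi/2)
```

```text
[0.5143 0.2612 0.173 ] [0.5596 0.2819 0.173 ] yaw 0.42746225796680776 nose [0.5089 0.2589 0.17  ] rollface [0.5697 0.2859 0.1665]
0.05 [0.5826 0.2919 0.173 ]
0.1 [0.6283 0.3123 0.173 ]
0.15 [0.6739 0.3327 0.173 ]
post lateral -0.0003767396267016287 along nose-post 0.17742962359456566 face 0.11090368917643487
goal [0.4751 0.2439 0.1474]
shift [105.2   0.6 194.3] turn [-0.001  0.005 -0.089]
shift [105.1   0.6  44.3] turn [-0.001  0.005 -0.089]
```

Request:
move_arm(targets=[[[50,0.5,10],[0,0,-0.09],1],[[105,0.5,40],[0,0,-0.09],1],[[105,0.5,100],[0,0,-0.09],1],[[105,0.5,155],[0,0,-0.09],1],[[105,0.5,194],[0,0,-0.09],1]])

```text
clock: 8.65
tcp_pos: [0.4743, 0.2434, 0.1455]
orientation: [-0.0, -0.209, 0.978, -0.0]
wrist_force: [0.3, -0.3, -1.9]
finger_gap: 0.0574
grip_force: 43.3
```

Request:
move_arm(targets=[[[0,0,0],[0,0,0],1],[[0,0,0],[0,0,0],1],[[0,0,0],[0,0,0],1]])

```text
clock: 9.02
tcp_pos: [0.4778, 0.2443, 0.1492]
orientation: [0.002, -0.208, 0.978, 0.0]
wrist_force: [-0.1, -0.3, -0.2]
finger_gap: 0.0573
grip_force: 43.3
```

Run:
```python
from h import *
np.set_printoptions(precision=4,suppress=True)
s=env.get_state(); print(s['clock'],s['tcp_pos'],s['wrist_force'],s['ft_torque'],s['finger_gap'])
go([.4751,.2439,.1474],.42-np.pi/2,s)
print(Rt(s))
S=[]
for c in ['top','scene']:
    q=env.read_camera(c); S.append(q['pixels'])
    for t in ['roll_new','roll_old']:
        for d in env.landmark_of(t,q)[:2]: print(c,t,np.round(d['centre'],4),round(d['confidence'],2))
a=cv2.resize(S[0][150:270,280:380],None,fx=4,fy=4,interpolation=cv2.INTER_CUBIC)
b=cv2.resize(S[1][100:220,260:360],None,fx=4,fy=4,interpolation=cv2.INTER_CUBIC)
cv2.imwrite('pics/m2.png',np.hstack([a,b])[:,:,::-1])
```

```text
9.025 [0.4778 0.2443 0.1492] [-0.1001 -0.33   -0.2032] [ 0.0505  0.0001 -0.0676] 0.05725326687702035
shift [2.7 0.7 1.8] turn [-0.003  0.025 -0.002]
[[-0.9132 -0.4075  0.0042]
 [-0.4075  0.9132  0.0013]
 [-0.0043 -0.0005 -1.    ]]
top roll_new [0.4461 0.3843 0.0316] 0.76
top roll_old [ 0.6722  0.3315 -0.0046] 0.65
scene roll_new [0.4762 0.2429 0.169 ] 0.67
scene roll_new [0.4452 0.386  0.0283] 0.63
scene roll_old [0.5847 0.2987 0.1622] 0.86
```

View pics/m2.png

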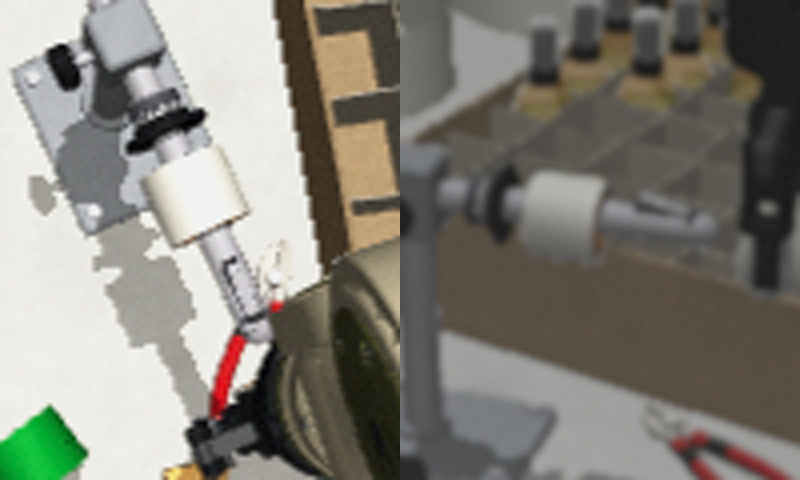

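The held roll is in line just short of the tip. Next I'll feed it on gently.

Request:
move_arm(targets=[[[-5,0.6,2],[0,0,0],1],[[-10,0.6,2],[0,0,0],1],[[-15,0.6,2],[0,0,0],1],[[-20,0.6,2],[0,0,0],1],[[-24,0.6,2],[0,0,0],1]])

```text
clock: 9.95
tcp_pos: [0.4984, 0.2542, 0.1447]
orientation: [-0.0, -0.208, 0.978, -0.0]
wrist_force: [0.5, -0.2, -1.1]
finger_gap: 0.0573
grip_force: 43.3
```

```bash
cat >> h.py <<'E'
def where():
    """position along arm (mm from post, roll_new centre), lateral (tool y to add), height error (mm), axial force"""
    s=env.get_state(); u=np.array([np.cos(.42),np.sin(.42),0]); n=np.array([-u[1],u[0],0])
    c=np.array([.53695,.27155,0]); d=s['tcp_pos']-c; f=s['wrist_force']; M=Rt(s)
    print('t',s['clock'],'along',round(1e3*(np.array([.671,.331,0])-s['tcp_pos'])@u,1),'lat',round(1e3*d@n,1),'zerr',round(1e3*(s['tcp_pos'][2]-.1474),1),
     'Fax',round(f@u,2),'Flat',round(f@n,2),'Fz',round(f[2],2),'T',np.round(s['ft_torque'],2),'tilt',np.round(M[:2,2],4),'yaw',round(np.arctan2(-M[1,0],-M[0,0]),4),'gap',s['finger_gap'])
E
python3 -c "
from h import *
where()"
```

```text
t 9.95 along 188.9 lat -0.1 zerr -2.7 Fax 0.39 Flat -0.4 Fz -1.07 T [-0.05  0.02  0.02] tilt [ 0.     -0.0001] yaw 0.4195 gap 0.05732883359485302
```

Request:
move_arm(targets=[[[0,0,0],[0,0,0],1],[[0,0,0],[0,0,0],1]])

```text
clock: 10.2
tcp_pos: [0.4978, 0.254, 0.1447]
orientation: [-0.0, -0.208, 0.978, -0.0]
wrist_force: [0.1, 0.2, -1.2]
finger_gap: 0.0578
grip_force: 43.3
```

```bash
python3 -c "
from h import *
where(); env.read_camera('top'); where(); env.read_camera('top'); where(); env.read_camera('top'); where()"
```

```text
t 10.2 along 189.5 lat -0.1 zerr -2.7 Fax 0.15 Flat 0.15 Fz -1.19 T [-0.   -0.02  0.06] tilt [-0.0003 -0.0002] yaw 0.4196 gap 0.05779791320642219
t 10.25 along 189.6 lat -0.0 zerr -2.7 Fax 0.08 Flat -0.37 Fz -1.01 T [-0.02 -0.02 -0.02] tilt [-0.0002 -0.0002] yaw 0.4196 gap 0.05707657417019462
t 10.3 along 189.6 lat -0.0 zerr -2.7 Fax 0.11 Flat -0.31 Fz -1.27 T [-0.01  0.05 -0.01] tilt [-0.0002 -0.0001] yaw 0.4196 gap 0.057843838311159745
t 10.35 along 189.5 lat -0.1 zerr -2.7 Fax 0.04 Flat -0.39 Fz -0.3 T [-0.03  0.01 -0.07] tilt [-0.0001 -0.0002] yaw 0.4195 gap 0.05714474350585002
```

Request:
move_arm(targets=[[[-2,0,-2.2],[0,0,0],1],[[-6,0,-2.2],[0,0,0],1],[[-10,0,-2.2],[0,0,0],1],[[-15,0,-2.2],[0,0,0],1],[[-15,0,-2.2],[0,0,0],1]])

```text
clock: 10.98
tcp_pos: [0.5121, 0.2603, 0.1468]
orientation: [0.0, -0.208, 0.978, -0.0]
wrist_force: [-0.7, -0.4, -1.1]
finger_gap: 0.0574
grip_force: 43.3
```

```bash
python3 -c "
from h import *
where()"
```

```text
t 10.975 along 173.9 lat -0.1 zerr -0.6 Fax -0.83 Flat -0.12 Fz -1.12 T [-0.01  0.04 -0.02] tilt [ 0.0001 -0.0001] yaw 0.4195 gap 0.057419198954241135
```

Request:
move_arm(targets=[[[-5,0,0],[0,0,0],1],[[-10,0,0],[0,0,0],1],[[-15,0,0],[0,0,0],1],[[-20,0,0],[0,0,0],1],[[-25,0,0],[0,0,0],1]])

```text
clock: 11.6
tcp_pos: [0.5349, 0.2706, 0.1469]
orientation: [0.0, -0.208, 0.978, -0.0]
wrist_force: [-1.0, 0.3, 0.3]
finger_gap: 0.0573
grip_force: 43.5
```

```bash
python3 -c "
from h import *
where()"
```

```text
t 11.6 along 148.9 lat -0.1 zerr -0.5 Fax -0.82 Flat 0.72 Fz 0.26 T [0.02 0.19 0.04] tilt [0.0002 0.    ] yaw 0.4196 gap 0.05725401023203451
```

Request:
move_arm(targets=[[[-4,0,0],[0,0,0],1],[[-8,0,0],[0,0,0],1],[[-12,0,0],[0,0,0],1],[[-15,0,0],[0,0,0],1],[[-18,0,0],[0,0,0],1]])

```text
clock: 12.22
tcp_pos: [0.5511, 0.2778, 0.1469]
orientation: [-0.0, -0.208, 0.978, -0.0]
wrist_force: [-0.9, -0.8, -0.1]
finger_gap: 0.0579
grip_force: 43.5
```

Request:
move_arm(targets=[[[-2,0,0],[0,0,0],1],[[-4,0,0],[0,0,0],1],[[-6,0,0],[0,0,0],1],[[-6,0,0],[0,0,0],1]])

```text
clock: 12.72
tcp_pos: [0.5567, 0.2803, 0.1469]
orientation: [0.0, -0.208, 0.978, 0.0]
wrist_force: [-1.1, 0.6, -0.5]
finger_gap: 0.0572
grip_force: 43.5
```

```bash
python3 -c "
from h import *
where()"
```

```text
t 12.725 along 125.0 lat -0.1 zerr -0.5 Fax -0.73 Flat 1.0 Fz -0.54 T [ 0.04  0.15 -0.  ] tilt [0.0004 0.0001] yaw 0.4195 gap 0.057213085118559
```

Request:
move_arm(targets=[[[-1,0,0],[0,0,0],1],[[-2,0,0],[0,0,0],1],[[-3,0,0],[0,0,0],1]])

```text
clock: 13.1
tcp_pos: [0.5591, 0.2814, 0.147]
orientation: [-0.0, -0.208, 0.978, -0.0]
wrist_force: [-1.6, 0.5, 1.0]
finger_gap: 0.0576
grip_force: 43.5
```

Request:
move_arm(targets=[[[-1,0,0],[0,0,0],1],[[-2,0,0],[0,0,0],1]])

```text
clock: 13.35
tcp_pos: [0.561, 0.2822, 0.1469]
orientation: [-0.0, -0.208, 0.978, -0.0]
wrist_force: [-2.1, -0.2, 0.7]
finger_gap: 0.0574
grip_force: 43.5
```

Request:
move_arm(targets=[[[-1,0,0],[0,0,0],1],[[-2,0,0],[0,0,0],1]])

```text
clock: 13.6
tcp_pos: [0.5629, 0.283, 0.147]
orientation: [-0.0, -0.208, 0.978, -0.0]
wrist_force: [-1.5, 0.3, -0.0]
finger_gap: 0.0575
grip_force: 43.5
```

```bash
python3 -c "
from h import *
where()"
```

```text
t 13.6 along 118.3 lat -0.1 zerr -0.4 Fax -1.25 Flat 0.84 Fz -0.04 T [-0.04  0.36  0.02] tilt [ 0.     -0.0001] yaw 0.4196 gap 0.057462934352645226
```

Request:
move_arm(targets=[[[-1,0,0],[0,0,0],1],[[-2,0,0],[0,0,0],1]])

```text
clock: 13.85
tcp_pos: [0.5647, 0.2838, 0.1469]
orientation: [-0.0, -0.208, 0.978, -0.0]
wrist_force: [-2.1, -0.3, 0.7]
finger_gap: 0.0574
grip_force: 43.5
```

```bash
python3 -c "
from h import *
where()"
```

```text
t 13.85 along 116.3 lat -0.1 zerr -0.5 Fax -2.03 Flat 0.57 Fz 0.74 T [-0.01  0.35  0.03] tilt [-0.0001 -0.0001] yaw 0.4195 gap 0.05738747846760997
```

Request:
move_arm(targets=[[[-1,0,0],[0,0,0],1],[[-2,0,0],[0,0,0],1]])

```text
clock: 14.1
tcp_pos: [0.5658, 0.2844, 0.1468]
orientation: [-0.001, -0.208, 0.978, -0.0]
wrist_force: [-5.5, -1.8, 2.9]
finger_gap: 0.0573
grip_force: 43.6
```

Request:
move_arm(targets=[[[-1,0,0],[0,0,0],1],[[-1,0,0],[0,0,0],1]])

```text
clock: 14.35
tcp_pos: [0.5664, 0.2846, 0.1468]
orientation: [-0.001, -0.208, 0.978, -0.0]
wrist_force: [-4.7, -1.1, 2.5]
finger_gap: 0.0572
grip_force: 43.5
```

```bash
python3 -c "
from h import *
where()"
```

```text
t 14.35 along 114.5 lat -0.0 zerr -0.6 Fax -4.73 Flat 0.86 Fz 2.54 T [-0.28  0.92 -0.05] tilt [-0.0021 -0.001 ] yaw 0.4195 gap 0.05723150376818211
```

Request:
move_arm(targets=[[[-0.5,0,0],[0,0,0],1],[[-1,0,0],[0,0,0],1]])

```text
clock: 14.6
tcp_pos: [0.5665, 0.2847, 0.1467]
orientation: [-0.002, -0.208, 0.978, -0.0]
wrist_force: [-7.7, -2.8, 3.9]
finger_gap: 0.0575
grip_force: 43.6
```

Request:
move_arm(targets=[[[-0.5,0,0],[0,0,0],1],[[-1,0,0],[0,0,0],1]])

```text
clock: 14.85
tcp_pos: [0.5668, 0.2849, 0.1466]
orientation: [-0.002, -0.208, 0.978, -0.001]
wrist_force: [-8.5, -3.5, 4.4]
finger_gap: 0.0574
grip_force: 43.5
```

```bash
python3 -c "
from h import *
where()"
```

```text
t 14.85 along 113.9 lat -0.0 zerr -0.8 Fax -9.2 Flat 0.3 Fz 4.45 T [-0.54  1.45 -0.07] tilt [-0.0045 -0.0021] yaw 0.4193 gap 0.05737857900558435
```

Request:
move_arm(targets=[[[-0.4,0,-0.6],[0,0,0],1],[[-0.8,0,-0.8],[0,0,0],1]])

```text
clock: 15.1
tcp_pos: [0.5676, 0.2853, 0.1469]
orientation: [-0.003, -0.208, 0.978, -0.0]
wrist_force: [-7.7, -2.5, 0.4]
finger_gap: 0.0573
grip_force: 43.2
```

```bash
python3 -c "
from h import *
where()"
```

```text
t 15.1 along 113.0 lat 0.1 zerr -0.5 Fax -8.05 Flat 0.85 Fz 0.39 T [-0.5   1.38 -0.11] tilt [-0.0048 -0.002 ] yaw 0.4194 gap 0.057278077109928355
```

Lifting slightly took the friction out. I'll keep going in small steps.

Request:
move_arm(targets=[[[-0.5,0,-0.2],[0,0,0],1],[[-1,0,-0.3],[0,0,0],1]])

```text
clock: 15.35
tcp_pos: [0.568, 0.2856, 0.1469]
orientation: [-0.003, -0.208, 0.978, -0.001]
wrist_force: [-8.7, -3.0, 1.0]
finger_gap: 0.0574
grip_force: 43.2
```

```bash
python3 -c "
from h import *
where()"
```

```text
t 15.35 along 112.6 lat 0.1 zerr -0.5 Fax -9.15 Flat 0.77 Fz 1.03 T [-0.57  1.57 -0.18] tilt [-0.0059 -0.0024] yaw 0.4193 gap 0.05736590270901008
```

Request:
move_arm(targets=[[[-0.5,0,-0.3],[0,0,0],1],[[-1,0,-0.5],[0,0,0],1]])

```text
clock: 15.6
tcp_pos: [0.5687, 0.2858, 0.1472]
orientation: [-0.003, -0.208, 0.978, -0.001]
wrist_force: [-8.6, -3.0, -1.1]
finger_gap: 0.0576
grip_force: 42.9
```

```bash
python3 -c "
from h import *
where()"
```

```text
t 15.6 along 111.8 lat 0.1 zerr -0.2 Fax -9.13 Flat 0.74 Fz -1.06 T [-0.65  1.64 -0.21] tilt [-0.0064 -0.0027] yaw 0.4193 gap 0.05758273130154928
```

Request:
move_arm(targets=[[[-0.5,0,0],[0,0,0],1],[[-1,0,0],[0,0,0],1]])

```text
clock: 15.85
tcp_pos: [0.5689, 0.2859, 0.1468]
orientation: [-0.004, -0.208, 0.978, -0.001]
wrist_force: [-10.7, -3.9, 0.0]
finger_gap: 0.0574
grip_force: 43.1
```

```bash
python3 -c "
from h import *
where()"
```

```text
t 15.85 along 111.6 lat 0.1 zerr -0.6 Fax -11.33 Flat 0.75 Fz 0.03 T [-0.8   1.88 -0.2 ] tilt [-0.008  -0.0035] yaw 0.4192 gap 0.05744859058404946
```

Request:
move_arm(targets=[[[0.7,0,0],[0,0,0],1],[[1.4,0,0.2],[0,0,0],1],[[2.1,0,0.4],[0,0,0],1],[[2.8,0,0.6],[0,0,0],1],[[3.5,0,0.8],[0,0,0],1]])

```text
clock: 16.48
tcp_pos: [0.5685, 0.2857, 0.1469]
orientation: [-0.001, -0.208, 0.978, -0.0]
wrist_force: [-4.2, -0.0, -1.9]
finger_gap: 0.0576
grip_force: 42.9
```

```bash
python3 -c "
from h import *
where()"
```

```text
t 16.475 along 112.1 lat 0.1 zerr -0.5 Fax -3.86 Flat 1.67 Fz -1.86 T [-0.14  0.74 -0.16] tilt [-0.0023 -0.0007] yaw 0.4194 gap 0.05762362941390255
```

Request:
move_arm(targets=[[[0.7,0,0],[0,0,0],1],[[1.4,0,0],[0,0,0],1],[[2,0,0],[0,0,0],1],[[2,0,0],[0,0,0],1]])

```text
clock: 16.98
tcp_pos: [0.5683, 0.2856, 0.1473]
orientation: [0.0, -0.208, 0.978, 0.0]
wrist_force: [1.6, 3.1, -8.4]
finger_gap: 0.0573
grip_force: 44.0
```

```bash
python3 -c "
from h import *
where()"
```

```text
t 16.975 along 112.3 lat -0.0 zerr -0.1 Fax 2.76 Flat 2.2 Fz -8.43 T [ 0.55 -0.27 -0.2 ] tilt [0.0009 0.0006] yaw 0.4196 gap 0.05732519975869433
```

The latch holds against the tug. I'll relax the hold and lower the roll to hang before opening.

Request:
move_arm(targets=[[[-0.5,-0.3,0.6],[0,0,0],1],[[-0.8,-0.5,1.2],[0,0,0],1],[[-0.8,-0.5,1.8],[0,0,0],1]])

```text
clock: 17.35
tcp_pos: [0.5685, 0.2855, 0.1468]
orientation: [0.0, -0.208, 0.978, 0.0]
wrist_force: [-3.6, 4.4, 0.2]
finger_gap: 0.0572
grip_force: 45.1
```

```bash
python3 -c "
from h import *
where()"
```

```text
t 17.35 along 112.1 lat -0.1 zerr -0.6 Fax -1.49 Flat 5.48 Fz 0.25 T [ 0.69  0.58 -0.14] tilt [0.0006 0.0009] yaw 0.4201 gap 0.057172458160591744
```

Request:
move_arm(targets=[[[0,0.6,0.6],[0,0,0],1],[[0,1.1,1.2],[0,0,0],1],[[0,1.1,1.5],[0,0,0],1]])

```text
clock: 17.73
tcp_pos: [0.5687, 0.2856, 0.1465]
orientation: [0.001, -0.208, 0.978, -0.0]
wrist_force: [-4.4, 0.1, 8.3]
finger_gap: 0.0573
grip_force: 45.7
```

```bash
python3 -c "
from h import *
where()"
```

```text
t 17.725 along 112.0 lat -0.1 zerr -0.9 Fax -3.93 Flat 1.91 Fz 8.33 T [-0.02  0.81 -0.21] tilt [ 0.0024 -0.0004] yaw 0.4192 gap 0.05730328061704958
```

Request:
move_arm(targets=[[[0.6,0,-0.5],[0,0,0],1],[[0.6,0.3,-0.9],[0,0,0],1]])

```text
clock: 17.98
tcp_pos: [0.5685, 0.2857, 0.1467]
orientation: [0.001, -0.208, 0.978, -0.001]
wrist_force: [-1.3, 0.9, 5.1]
finger_gap: 0.0578
grip_force: 45.4
```

```bash
python3 -c "
from h import *
where()"
```

```text
t 17.975 along 112.1 lat 0.0 zerr -0.7 Fax -0.84 Flat 1.31 Fz 5.11 T [-0.06  0.28 -0.13] tilt [ 0.0029 -0.0004] yaw 0.4191 gap 0.05777432990438261
```

Request:
move_arm(targets=[[[0,0.3,-0.8],[0,0,0],1],[[0,0.3,-0.8],[0,0,0],0.2],[[0,0.3,-0.8],[0,0,0],-0.4],[[0,0.3,-0.8],[0,0,0],-1],[[0,0.3,-0.8],[0,0,0],-1]])

```text
clock: 18.6
tcp_pos: [0.5669, 0.2864, 0.1455]
orientation: [-0.001, -0.208, 0.978, -0.0]
wrist_force: [-0.1, -0.1, -0.9]
finger_gap: 0.0856
grip_force: 0.0
```

Run:
```python
from h import *
where()
q=env.read_camera('scene')
for t in ['roll_new','roll_old']:
    for d in env.landmark_of(t,q)[:2]: print(t,np.round(d['centre'],4),round(d['confidence'],2))
w=env.read_camera('wrist')
b=cv2.resize(q['pixels'][100:220,260:360],None,fx=4,fy=4,interpolation=cv2.INTER_CUBIC)
a=w['pixels'][:,80:480]
out=np.zeros((480,800,3),np.uint8); out[:420,:400]=a; out[:,400:]=b
cv2.imwrite('pics/m3.png',out[:,:,::-1])
```

```text
t 18.6 along 113.2 lat 1.3 zerr -1.9 Fax -0.11 Flat -0.03 Fz -0.91 T [ 0.05 -0.02 -0.01] tilt [-0.0012 -0.0003] yaw 0.4198 gap 0.08558865233433462
roll_new [0.5696 0.2819 0.169 ] 0.79
roll_new [ 0.6709  0.3317 -0.0024] 0.63
roll_old [0.6027 0.3057 0.1675] 0.72
```

View pics/m3.png

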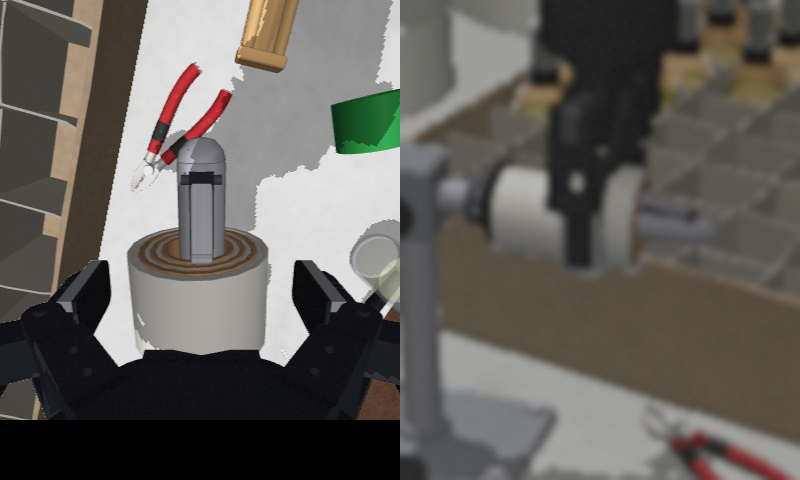

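The wrist view shows the latch up at (202,258), against the spare roll's face. The rolls are face to face and both fingers are clear at columns 108 and 293. I'll withdraw straight up.

Request:
move_arm(targets=[[[0,-0.5,-15],[0,0,0],-1],[[0,-0.5,-40],[0,0,0],-1],[[0,-0.5,-80],[0,0,0],-1],[[0,-0.5,-120],[0,0,0],-1],[[0,-0.5,-120],[0,0,0],-1]])

```text
clock: 19.42
tcp_pos: [0.5694, 0.2866, 0.2716]
orientation: [0.004, -0.208, 0.978, 0.001]
wrist_force: [1.3, 0.4, -0.2]
finger_gap: 0.0855
grip_force: 0.0
```

Run:
```python
from h import *
where()
for c in ('scene','top'):
    q=env.read_camera(c)
    for t in ['roll_new','roll_old','oil_bottle','spray_bottle']:
        for d in env.landmark_of(t,q)[:1]: print(c,t,np.round(d['centre'],4),round(d['confidence'],2))
print(env.hand_in())
```

```text
t 19.425 along 110.9 lat 0.5 zerr 124.2 Fax 1.39 Flat -0.16 Fz -0.22 T [-0.03 -0.03  0.04] tilt [0.0082 0.0028] yaw 0.4196 gap 0.0854558913441722
scene roll_new [0.5673 0.2836 0.1707] 0.97
scene roll_old [0.6008 0.308  0.1674] 0.78
scene oil_bottle [ 0.5494  0.4675 -0.0025] 0.64
scene spray_bottle [0.3982 0.4778 0.0011] 0.75
top roll_new [0.4485 0.385  0.03  ] 0.89
top roll_old [0.6025 0.3013 0.1667] 0.74
top oil_bottle [ 5.462e-01  4.669e-01 -2.000e-04] 0.77
top spray_bottle [ 0.3924  0.4769 -0.0009] 0.86
the job is handed in; nothing more can be done
None
```

The spare roll is on the arm beside the part-used one, the latch held both rolls against a light tug, the bottles were not disturbed, and the job is handed in at about 19.5 s; the verdict was not returned.

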